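# Set the samples in their matching trays

## Robot

A 6-joint arm with a two-finger parallel gripper is mounted at the origin on the work surface. World frame = base frame: x ahead of the robot, y to its left, z up, the work surface at z = 0. Lengths are in m, angles in degrees, forces in N, time in s.
With the tool pointing down it reaches from about 0.25 to 0.85 m from the base axis. Payload 12.5 kg.
Tool frame: the origin (TCP) lies on the centre line of the jaws, within the pads' length; the fingertips stand 8 mm ahead of it and the grasp point (between the pads) lies 11 mm behind it (robot.tips_ahead is the distance from the TCP to the fingertips, in m); z points along the fingers, y is the line along which they close (so a half turn about z gives the same grasp; the last joint's range is limited). The gripper opens to 93 mm and grips with 3 to 60 N. Pads are 15 mm wide; open, the fingers measure 128 mm over their backs; the gripper's body (75 mm by 188 mm) begins 65 mm behind the grasp point.
Start: joints at [63.449, 20.094, 94.641, -0, 65.266, -4.847], TCP at [0.203, 0.511, 0.227] pointing down, gripper open.
Joint ranges: [-157.81, 157.81], [-45, 120.19], [0.68, 151.7], [-89.99, 269.99], [4.06, 180], [-164.3, 164.3]. Speed limits (degrees/s): [127.2, 127.2, 159.86, 180, 180, 180].

## Interface

Orientations are given as [roll, pitch, yaw] about the fixed x, y, z axes, in that order (R = Rz(yaw) Ry(pitch) Rx(roll)).
In Python, from station import robot gives the robot as it stands.
- The arm moves only by the tool apply_moves, never from a script. Its argument "plan" is a list of rows, each a list of 2 entries, a list of its own where there are three numbers: the shift along the tool's x, y, z scaled (see below), then the turn, a rotation vector about the tool's x, y, z scaled (see below). In form: [[[tx, ty, tz], [ax, ay, az]], ...]. A call has exactly 8 rows; each row is the pose to reach, as a shift and turn from the pose commanded when the call began, along the tool's axes at that moment; what a row does not reach only later rows make up. The controller multiplies each number of a shift by 250 mm and each number of a turn by 30 degrees. A row lasts 1/12 s, in which the tool goes at most 41.7 mm and 7.16 degrees, less where a joint would pass 70% of its speed; a pose out of reach is approached as far as the arm can. A call with a number of a shift or a turn outside -1 to 1 is refused whole. A call with a gripper value outside its range is refused whole. "gripper" is the opening, from 0 (shut) to 1 (fully open), set as the call begins (left out, the last holds). The fingers move at their own pace and stop on an object; "squeeze" is the grip in N (left out, the last holds). Time passes only in rows, so rows that repeat a pose let the fingers close, or fill a call up. It gives the time, the measured TCP pose, the force, the opening and the grip force at its end, in the units of the state.
- robot.observe(): the state, without advancing time (a new reading comes with each control period).
- robot.read_camera(name): name is "scene" or "top" or "wrist"; returns a dict with "img" (420x560x3 uint8, red, green, blue), "vfov" (degrees; the focal length in pixels is half the picture's height over the tangent of half this angle, whatever the lens; pixels are square), "cx", "cy" (the principal point, pixels), "dist_coeffs" ([k1, k2, p1, p2, k3] as OpenCV has them; the pictures are not rectified), "xyz" and "attitude" of the camera in the world. Camera axes: x right, y down, z forward; pixel columns grow to the right and rows downward; lengths in m; the calibration is good to about 2 mm. A picture is of the moment at which its call begins. There is no depth.
- robot.sign_off(): hands the job in; it is judged then, once.
The state is a dict: "time": time; "joint_positions": joint angles; "qd": joint speeds; "effort": joint torques, N m; "ee_pos": TCP position; "orientation": TCP orientation; "ft_force": force on the tool from outside, world axes, zero at the start; "torque": the same for the moment, N m; "gripper_width": finger opening in m; "grasp_force": force on a finger pad.
Only numpy, scipy, OpenCV 4.12 (cv2) and the standard library are available. Lean on these libraries where they do the work, as an engineer would, in place of code of your own. Each camera call takes 0.05 s, during which the arm holds its last target. There are 200 camera calls.

## Task

Four sample containers were left between the shallow grey trays on the lab bench. Pick up each one and set it down, without dropping it, upright and flat on the floor of the tray made for its shape and size: the petri dish in the larger round tray, the jar in the smaller round tray, the square bottle in the square tray and the slide box in the oblong tray, none standing on a rim. Leave the finned slide rack and the tall reagent bottle where they are.

Things in the scene. Friction and masses are not known exactly. Their poses are not given: they have to be found in the camera images.
- petri_dish: Closed low round culture dish, clear lid over dark red medium: 60 mm diameter, 18 mm tall (the lowest 10 mm is 56 mm in diameter), about 40 g. Origin at the centre of its underside, z up. Stands loose on the bench, among the trays, at any yaw.
- jar: Small round amber glass jar with a plain metal screw cap and a paper band: 40 mm diameter, 65 mm tall, about 110 g. Origin at the centre of its underside, z up. Stands loose on the bench, among the trays, at any yaw.
- square_bottle: White bottle of square section, 46 x 46 mm and 56 mm tall to the shoulder, with a round 32 mm cap on top, 75 mm tall in all, about 140 g. Its x and y axes are square to its flat sides. Origin at the centre of its underside, z up. Stands loose on the bench, among the trays, at any yaw.
- slide_box: Oblong white plastic slide box with a dark seam round it, 84 mm (along its x) x 32 mm (along its y), 30 mm tall, about 90 g. Origin at the centre of its underside, z up. Stands loose on the bench, among the trays, at any yaw.
- dish_tray: Larger round shallow grey tray: 78 mm inside diameter, 86 mm outside; for the petri dish. Grey rim, black rubber floor. Floor 3 mm thick, rim 4 mm wide whose top is 7 mm above the bench (4 mm above the floor). Origin at the centre of its underside, on the bench, z up; the container's underside ends 3 mm above it. Fixed, empty at the start.
- jar_tray: Smaller round shallow grey tray: 58 mm inside diameter, 66 mm outside; for the jar. Grey rim, black rubber floor. Floor 3 mm thick, rim 4 mm wide whose top is 7 mm above the bench (4 mm above the floor). Origin at the centre of its underside, on the bench, z up; the container's underside ends 3 mm above it. Fixed, empty at the start.
- bottle_tray: Square shallow grey tray: 64 x 64 mm inside, 72 x 72 mm outside, sides along its x and y; for the square bottle. Grey rim, black rubber floor. Floor 3 mm thick, rim 4 mm wide whose top is 7 mm above the bench (4 mm above the floor). Origin at the centre of its underside, on the bench, z up; the container's underside ends 3 mm above it. Fixed, empty at the start.
- slide_tray: Oblong shallow grey tray: 102 mm (along its x) x 50 mm (along its y) inside, 110 x 58 mm outside; for the slide box. Grey rim, black rubber floor. Floor 3 mm thick, rim 4 mm wide whose top is 7 mm above the bench (4 mm above the floor). Origin at the centre of its underside, on the bench, z up; the container's underside ends 3 mm above it. Fixed, empty at the start.
- slide_rack: Bystander, not to be moved: loose grey finned slide rack, 140 x 75 mm, 48 mm tall, on the robot's right side of the work. Origin at the centre of its underside.
- reagent_bottle: Bystander, not to be moved: loose tall round glass bottle with blue cap, 66 mm diameter, 150 mm tall, on the robot's left side of the work. Origin at the centre of its underside.
There are look-alikes about, which are no part of the job. Several things have the shape of the petri_dish; the one meant has the colours described above.

How it is judged (in metres and radians):
At the end, for the whole second after the job is handed in: Each container is in its own tray: centre within 14 mm of the tray's centre, underside flat on the tray floor (1 to 4.5 mm above the tray's underside), upright within 0.05 rad, released and at rest (horizontal distance between petri_dish and dish_tray below 0.014 m and z of petri_dish in the frame of dish_tray between 0.001 and 0.0045 m and angle between each of petri_dish, jar, square_bottle, slide_box's own z axis and vertical below 0.05 rad and linear speed of each of petri_dish, jar, square_bottle, slide_box below 0.02 m/s and angular speed of each of petri_dish, jar, square_bottle, slide_box below 0.2 rad/s and horizontal distance between jar and jar_tray below 0.014 m and z of jar in the frame of jar_tray between 0.001 and 0.0045 m and horizontal distance between square_bottle and bottle_tray below 0.014 m and z of square_bottle in the frame of bottle_tray between 0.001 and 0.0045 m and horizontal distance between slide_box and slide_tray below 0.014 m and z of slide_box in the frame of slide_tray between 0.001 and 0.0045 m); the robot touches nothing.
It fails at once if a container is dropped from more than about 2.5 cm or flung (moves faster than 0.7 m/s with no finger touching it) ((linear speed of petri_dish above 0.7 m/s and contact force between petri_dish and the fingers below 0.01 N) or (linear speed of jar above 0.7 m/s and contact force between jar and the fingers below 0.01 N) or (linear speed of square_bottle above 0.7 m/s and contact force between square_bottle and the fingers below 0.01 N) or (linear speed of slide_box above 0.7 m/s and contact force between slide_box and the fingers below 0.01 N)).
It fails at once if the slide rack is pushed more than 30 mm or tipped over (distance of slide_rack from where it was at the start of the episode above 0.03 m or angle between slide_rack's own z axis and vertical above 0.4 rad).
It fails at once if the reagent bottle is pushed more than 30 mm or tipped over (distance of reagent_bottle from where it was at the start of the episode above 0.03 m or angle between reagent_bottle's own z axis and vertical above 0.4 rad).
It also fails if it takes over 128 s, if anything falls off the work surface, if the arm or the gripper's body presses on something with over 40 N, if the wrist force passes 120 N, or if a joint passes its speed limit or range.

## Working session

There is one attempt and no reset: what is moved stays moved. The work goes in short steps, Python scripts to look and compute and a tool call to move; the robot and the scene stay as the last step left them, time stands still between calls to the robot, and variables do not carry over. Pictures are saved under pics/ and viewed, at most 14 in all, crops included, and the job is handed in when it is done.

Besides the shell and the picture viewer there is one more tool, called by a JSON object that holds its "op" and its "data". apply_moves: Moves the arm, as the interface text tells. Shifts and turns lie within -1 to 1; 1 stands for 250 mm of shift or 30 degrees of turn. Its arguments: {"type":"object","properties":{"plan":{"type":"array"},"gripper":{"type":"number"},"squeeze":{"type":"number"}},"required":["plan"]}

```bash
mkdir -p pics; ls
python3 - <<'E'
from station import robot
import cv2
print(robot.observe())
for n in ("scene","top","wrist"):
    c=robot.read_camera(n); print(n,{k:v for k,v in c.items() if k!='img'})
    cv2.imwrite(f"pics/{n}0.png",c["img"][...,::-1])
E
```

```text
pics
{'time': 0.0, 'joint_positions': array([ 6.34504402e+01,  2.01247163e+01,  9.46770562e+01, -9.50182324e-04,
        6.52649444e+01, -4.84823369e+00]), 'qd': array([-0.04728911, -0.05484229,  0.08219647,  0.02959735, -0.0324557 ,
        0.01697673]), 'effort': array([ 1.73529756e-03, -4.97314668e+01, -2.85256755e+01,  6.99726166e-02,
        2.57017300e-02, -9.17518128e-05]), 'ee_pos': array([0.20321149, 0.51072218, 0.2260971 ]), 'orientation': array([-1.79933449e+02, -4.77923076e-03,  1.58299069e+02]), 'ft_force': array([-0.02688564, -0.78387468, -0.27188535]), 'torque': array([ 0.02018449, -0.01734282,  0.00042616]), 'grasp_force': 0.0, 'gripper_width': 0.09291769226466912}
scene {'vfov': 51.055436476953886, 'cx': 282.96076154937913, 'cy': 203.3655736925263, 'dist_coeffs': array([0.03622122, 0.        , 0.        , 0.        , 0.        ]), 'xyz': array([ 1.37886594, -0.47657931,  0.91712998]), 'attitude': array([-1.30890729e+02, -3.31741963e-02,  6.11488917e+01])}
top {'vfov': 50.394888394974075, 'cx': 276.9049326487714, 'cy': 205.48550183693112, 'dist_coeffs': array([-0.06503205,  0.        ,  0.        ,  0.        ,  0.        ]), 'xyz': array([0.4210107 , 0.01054977, 1.2455676 ]), 'attitude': array([-176.0195817 ,    0.41920457,  -89.49594584])}
wrist {'vfov': 68.07973118970267, 'cx': 275.03427761585476, 'cy': 213.47118754840542, 'dist_coeffs': array([0.02029019, 0.        , 0.        , 0.        , 0.        ]), 'xyz': array([0.13048832, 0.5400996 , 0.3850653 ]), 'attitude': array([1.63717541e+02, 9.97103874e-02, 6.83511252e+01])}
```

View pics/top0.png

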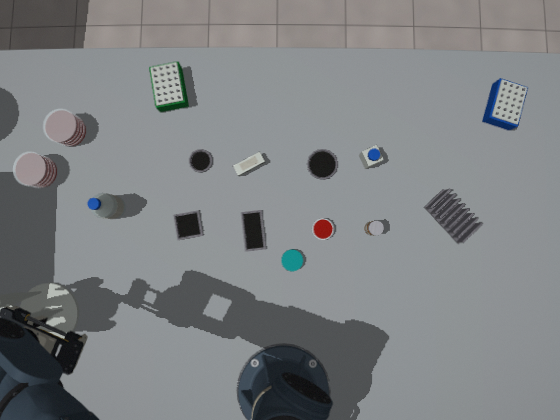

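View pics/scene0.png

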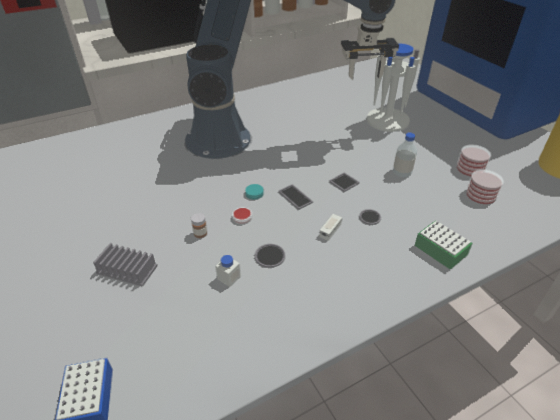

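The top view shows the red dish at (323,229), jar (375,228), square bottle (372,156) and slide box (250,163). The trays are jar (200,160), dish (322,164), bottle (188,225) and slide (253,230), and there's a teal decoy dish at (292,260). The scene view agrees: dish (242,215), jar (200,226), bottle (228,270), slide box (331,226).

```bash
cat > h.py <<'E'
import numpy as np, cv2
from scipy.spatial.transform import Rotation as R
from station import robot
def rot(a): return R.from_euler('xyz',a,degrees=True).as_matrix()
def cam(n,save=None):
    c=robot.read_camera(n)
    if save: cv2.imwrite(f"pics/{save}.png",c["img"][...,::-1])
    f=210/np.tan(np.radians(c["vfov"]/2)); c["K"]=np.array([[f,0,c["cx"]],[0,f,c["cy"]],[0,0,1]]); c["R"]=rot(c["attitude"])
    return c
def rays(c,px):
    u=cv2.undistortPoints(np.float64(px).reshape(-1,1,2),c["K"],c["dist_coeffs"]).reshape(-1,2)
    return np.c_[u,np.ones(len(u))]@c["R"].T
def cast(c,px,z):
    d=rays(c,px); return c["xyz"]+d*((z-c["xyz"][2])/d[:,2])[:,None]
def project(c,P):
    Rw=c["R"].T; r=cv2.Rodrigues(Rw)[0]
    return cv2.projectPoints(np.float64(P).reshape(-1,1,3),r,-Rw@c["xyz"],c["K"],c["dist_coeffs"])[0].reshape(-1,2)
def tri(cs,pxs):   # nearest point of several rays
    A=np.zeros((3,3));b=np.zeros(3)
    for c,p in zip(cs,pxs):
        d=rays(c,[p])[0]; d/=np.linalg.norm(d); M=np.eye(3)-np.outer(d,d); A+=M; b+=M@c["xyz"]
    return np.linalg.solve(A,b)
def masks(img):
    h=cv2.cvtColor(img,cv2.COLOR_RGB2HSV).astype(int); H,S,V=h[...,0],h[...,1],h[...,2]
    return dict(dark=V<60,red=((H<10)|(H>170))&(S>130)&(V>60),blue=(H>100)&(H<125)&(S>150)&(V>80),white=(V>195)&(S<50))
def blob(m,seed,maxd=25):   # contour nearest to seed
    cs,_=cv2.findContours(m.astype(np.uint8),cv2.RETR_EXTERNAL,cv2.CHAIN_APPROX_NONE)
    cs=[k for k in cs if cv2.contourArea(k)>25]
    def d(k): M=cv2.moments(k); return np.hypot(M['m10']/M['m00']-seed[0],M['m01']/M['m00']-seed[1])
    k=min(cs,key=d,default=None)
    return k if k is not None and d(k)<maxd else None
E
python3 - <<'E'
from h import *
np.set_printoptions(precision=4,suppress=True)
c=cam("top"); m=masks(c["img"])
for n,k,s,z in [("dish","red",(323,229),.015),("bottlecap","blue",(373,155),.075),("box","white",(250,163),.03),("jar","white",(375,228),.065),
 ("jar_tray","dark",(200,160),.003),("dish_tray","dark",(322,164),.003),("bottle_tray","dark",(188,225),.003),("slide_tray","dark",(253,230),.003)]:
    b=blob(m[k],s)
    if b is None: print(n,"none",cast(c,[s],z)[0]); continue
    r=cv2.minAreaRect(cast(c,b.reshape(-1,2),z)[:,:2].astype(np.float32)); print(n,np.array(r[0]),np.array(r[1]),r[2])
for n,p in [("reagent",(105,205)),("rack",(453,215))]: print(n,cast(c,[p],.05 )[0])
w=robot.read_camera("wrist"); o=robot.observe(); T=rot(o["orientation"])
print("cam in tool",T.T@(w["xyz"]-o["ee_pos"])); print(T.T@rot(w["attitude"]))
E
```

```text
dish [ 0.4427 -0.1059] [0.0496 0.0469] 0.20700104534626007
bottlecap [ 0.641  -0.2349] [0.0281 0.0306] 45.201698303222656
box none [0.6221 0.0953 0.03  ]
jar none [ 0.4455 -0.2403  0.065 ]
jar_tray [0.6329 0.2386] [0.0485 0.0513] 0.33655643463134766
dish_tray [ 0.6268 -0.1039] [0.0711 0.0704] 0.1702001988887787
bottle_tray [0.4514 0.2701] [0.0596 0.0596] 10.66085433959961
slide_tray [0.4379 0.0867] [0.0971 0.0452] 7.115240097045898
reagent [0.5016 0.4876 0.05  ]
rack [ 0.4823 -0.4559  0.05  ]
cam in tool [ 0.0785  0.0002 -0.1588]
[[ 0.001  -0.9599 -0.2805]
 [ 1.      0.0012 -0.0006]
 [ 0.0009 -0.2805  0.9599]]
```

{"op": "apply_moves", "data": {"plan": [[[-0.116,-0.091,-0.024],[0,0,-0.09]],[[-0.232,-0.182,-0.047],[0,0,-0.18]],[[-0.35,-0.27,-0.07],[0,0,-0.27]],[[-0.465,-0.365,-0.094],[0,0,-0.36]],[[-0.58,-0.456,-0.118],[0,0,-0.45]],[[-0.7,-0.55,-0.14],[0,0,-0.54]],[[-0.81,-0.64,-0.165],[0,0,-0.63]],[[-0.93,-0.73,-0.188],[0,0,-0.723]]], "gripper": 1}}

```text
time: 0.92
ee_pos: [0.3522, 0.2539, 0.2741]
orientation: [180.0, 0.0, -179.9]
ft_force: [1.3, -0.0, 0.2]
gripper_width: 0.093
grasp_force: 0.0
```

{"op": "apply_moves", "data": {"plan": [[[-0.07,-0.12,-0.024],[0,0,0]],[[-0.15,-0.25,-0.047],[0,0,0]],[[-0.22,-0.38,-0.07],[0,0,0]],[[-0.3,-0.5,-0.09],[0,0,0]],[[-0.37,-0.63,-0.12],[0,0,0]],[[-0.45,-0.76,-0.14],[0,0,0]],[[-0.52,-0.88,-0.165],[0,0,0]],[[-0.594,-1,-0.188],[0,0,0]]]}}

```text
time: 1.58
ee_pos: [0.5008, 0.0036, 0.321]
orientation: [180.0, 0.0, 180.0]
ft_force: [-0.2, 0.5, -0.4]
gripper_width: 0.0928
grasp_force: 0.0
```

Run:
```python
from h import *
o=robot.observe(); print(o["time"],o["ee_pos"],o["orientation"])
c=cam("wrist","w1"); np.save("w1.npy",c,allow_pickle=True); print(c["xyz"],c["attitude"])
```

```text
1.5833 [0.50083929 0.00356103 0.32100269] [1.79998686e+02 8.59649750e-03 1.79961781e+02]
[0.42247841 0.00406354 0.47989031] [1.63726000e+02 6.45734126e-02 9.00163972e+01]
```

View pics/w1.png

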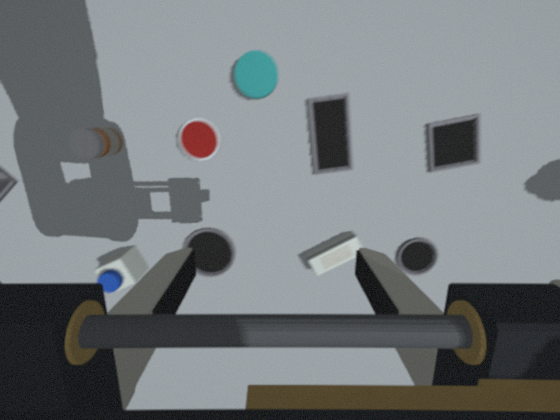

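The wrist view shows the red dish (199,139), jar (90,143), blue cap (110,281), slide box (335,253), and the trays: dish (212,250), slide (330,134), bottle (455,142), jar (416,255). A finger clips the slide box and dish tray, so I'll take two more views farther forward.

{"op": "apply_moves", "data": {"plan": [[[-0.1,-0.1,0],[0,0,0]],[[-0.2,-0.2,0],[0,0,0]],[[-0.3,-0.3,0],[0,0,0]],[[-0.4,-0.36,0],[0,0,0]],[[-0.4,-0.36,0],[0,0,0]],[[-0.4,-0.36,0],[0,0,0]],[[-0.4,-0.36,0],[0,0,0]],[[-0.4,-0.36,0],[0,0,0]]]}}

```text
time: 2.3
ee_pos: [0.5997, -0.0839, 0.3209]
orientation: [180.0, 0.0, -180.0]
ft_force: [0.3, 0.2, 0.7]
gripper_width: 0.0933
grasp_force: 0.0
```

Run:
```python
from h import *
c=cam("wrist","w2"); np.save("w2.npy",c,allow_pickle=True); print(c["xyz"],c["attitude"])
```

```text
[ 0.52141378 -0.08348284  0.47975702] [1.63733909e+02 6.21729946e-02 9.00775444e+01]
```

{"op": "apply_moves", "data": {"plan": [[[0,0.15,0],[0,0,0]],[[0,0.3,0],[0,0,0]],[[0,0.45,0],[0,0,0]],[[0,0.6,0],[0,0,0]],[[0,0.72,0],[0,0,0]],[[0,0.72,0],[0,0,0]],[[0,0.72,0],[0,0,0]],[[0,0.72,0],[0,0,0]]]}}

```text
time: 3.02
ee_pos: [0.6, 0.0953, 0.321]
orientation: [-180.0, 0.0, -180.0]
ft_force: [-0.1, 0.1, -0.1]
gripper_width: 0.0929
grasp_force: 0.0
```

Run:
```python
from h import *
o=robot.observe(); print(o["time"],o["ee_pos"],o["orientation"])
c=cam("wrist","w3"); np.save("w3.npy",c,allow_pickle=True); print(c["xyz"],c["attitude"])
a=cv2.imread("pics/w2.png");b=cv2.imread("pics/w3.png"); v=cv2.resize(np.hstack([a,b])[:300],(800,214)); cv2.imwrite("pics/w23.png",np.vstack([a[:300],b[:300]]))
```

```text
3.0167 [0.60000103 0.0953398  0.32095012] [-1.79984804e+02  2.09795907e-02 -1.79972630e+02]
[0.52161844 0.09578368 0.4798172 ] [1.63712021e+02 8.12638740e-02 9.00787607e+01]
```

View pics/w23.png

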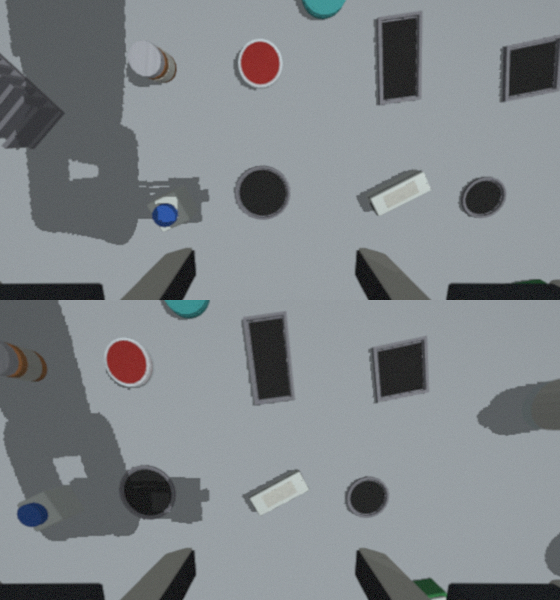

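The two views show everything clear of the fingers. In w2 the dish is at (260,63), jar cap (145,60), blue cap (166,215), box (400,192), and trays dish (262,192), slide (399,58), bottle (531,68), jar (484,196). In w3 the dish is at (127,62), box (278,192), and trays slide (268,58), bottle (400,70), jar (367,196).

Run:
```python
from h import *
np.set_printoptions(precision=4,suppress=True)
C={n:np.load(n+".npy",allow_pickle=True).item() for n in("w1","w2","w3")}; C["top"]=cam("top")
for n,p in [("w2",(145,58)),("w2",(166,203)),("w2",(210,100)),("w1",(82,143)),("w1",(118,262)),("w1",(137,262)),("w2",(70,100)),("w2",(400,190))]:
    print(n,p,cv2.cvtColor(C[n]["img"],cv2.COLOR_RGB2HSV)[p[1],p[0]])
for n,s in {"dish":("red",.015,dict(w1=(199,139),w2=(260,63),w3=(127,62),top=(323,229))),
 "cap":("blue",.075,dict(w1=(110,281),w2=(166,215),w3=(33,215),top=(374,155))),
 "box":("white",.03,dict(w2=(400,192),w3=(278,192),top=(250,163))),
 "jar_tray":("dark",.003,dict(w1=(416,255),w2=(484,196),w3=(367,196),top=(200,160))),
 "dish_tray":("dark",.003,dict(w1=(212,250),w2=(262,192),w3=(147,192),top=(322,164))),
 "bottle_tray":("dark",.003,dict(w1=(455,142),w3=(400,70),top=(188,225))),
 "slide_tray":("dark",.003,dict(w1=(330,134),w2=(399,58),w3=(268,58),top=(253,230)))}.items():
    k,z,seeds=s; cs=[];ps=[]
    for v,p in seeds.items():
        m=masks(C[v]["img"])
        mm=m[k] if k!="white" else (cv2.cvtColor(C[v]["img"],cv2.COLOR_RGB2GRAY)>(185 if v=="top" else 180))
        mm=cv2.morphologyEx(mm.astype(np.uint8),cv2.MORPH_CLOSE,np.ones((3,3)))
        b=blob(mm,p)
        if b is None: print(n,v,"none"); continue
        P=cast(C[v],b.reshape(-1,2),z)[:,:2].astype(np.float32)
        r=cv2.minAreaRect(P); M=cv2.moments(b); q=(M['m10']/M['m00'],M['m01']/M['m00'])
        cs.append(C[v]);ps.append(q)
        print(n,v,np.array(r[0]),np.array(r[1]),round(r[2],1),cast(C[v],[q],z)[0][:2])
    if len(cs)>1: print("   tri",tri(cs,ps))
```

```text
w2 (145, 58) [104  17 168]
w2 (166, 203) [110  51 116]
w2 (210, 100) [102  16 159]
w1 (82, 143) [107  17 108]
w1 (118, 262) [ 84  13 199]
w1 (137, 262) [ 90   9 136]
w2 (70, 100) [105  16  96]
w2 (400, 190) [ 45   9 176]
dish w1 [ 0.4459 -0.1069] [0.0489 0.0462] 43.2 [ 0.4456 -0.1074]
dish w2 [ 0.4437 -0.1048] [0.0496 0.0494] 24.7 [ 0.4433 -0.1049]
dish w3 [ 0.4441 -0.1064] [0.0496 0.0501] 73.0 [ 0.4437 -0.1065]
dish top [ 0.4441 -0.1058] [0.0468 0.0469] 0.5 [ 0.4437 -0.1059]
   tri [ 0.4444 -0.1052  0.02  ]
cap w1 [ 0.6419 -0.2339] [0.0283 0.033 ] 27.1 [ 0.6415 -0.2343]
cap w2 [ 0.6414 -0.2336] [0.0279 0.0329] 43.9 [ 0.6414 -0.2334]
cap w3 [ 0.6415 -0.2306] [0.0278 0.0377] 25.5 [ 0.6415 -0.2314]
cap top [ 0.641  -0.2349] [0.0281 0.0306] 45.2 [ 0.641  -0.2355]
   tri [ 0.6426 -0.2357  0.0709]
box w2 [0.6223 0.1014] [0.029  0.0812] 29.0 [0.622  0.1021]
box w3 [0.623  0.1016] [0.0299 0.0807] 28.9 [0.6222 0.1021]
box top [0.6212 0.1118] [0.0235 0.0616] 4.2 [0.6204 0.1079]
   tri [0.6225 0.1048 0.0255]
jar_tray w1 [0.6348 0.2392] [0.0497 0.0509] 12.7 [0.6346 0.2387]
jar_tray w2 [0.6335 0
[... 248 characters left out ...]
35] [0.0703 0.071 ] 44.5 [ 0.6258 -0.1036]
dish_tray w3 [ 0.6279 -0.1044] [0.0719 0.0741] 0.1 [ 0.6269 -0.1046]
dish_tray top [ 0.6252 -0.1061] [0.0711 0.0727] 50.0 [ 0.6262 -0.1056]
   tri [ 0.6262 -0.1044  0.0037]
bottle_tray w1 [0.4526 0.2695] [0.0571 0.058 ] 10.4 [0.452  0.2699]
bottle_tray w3 [0.4516 0.2709] [0.0584 0.0596] 10.2 [0.4507 0.2709]
bottle_tray top [0.4491 0.2838] [0.0587 0.0366] 1.3 [0.4515 0.2837]
   tri [ 0.4508  0.2844 -0.0219]
slide_tray w1 [0.4397 0.0867] [0.0954 0.0436] 7.1 [0.4378 0.0864]
slide_tray w2 [0.4382 0.0881] [0.096  0.0455] 7.8 [0.4361 0.088 ]
slide_tray w3 [0.4383 0.0878] [0.0961 0.0448] 7.2 [0.4363 0.0875]
slide_tray top none
   tri [0.4371 0.0868 0.0062]
```

{"op": "apply_moves", "data": {"plan": [[[-0.01,0,0.1],[0,0,0.125]],[[-0.02,0.01,0.2],[0,0,0.25]],[[-0.03,0.01,0.3],[0,0,0.375]],[[-0.045,0.012,0.4],[0,0,0.5]],[[-0.055,0.016,0.5],[0,0,0.625]],[[-0.07,0.02,0.6],[0,0,0.75]],[[-0.08,0.025,0.7],[0,0,0.875]],[[-0.09,0.025,0.8],[0,0,1]]]}}

```text
time: 3.78
ee_pos: [0.623, 0.1006, 0.1196]
orientation: [180.0, 0.0, 149.7]
ft_force: [-0.1, -0.2, -0.3]
gripper_width: 0.093
grasp_force: 0.0
```

{"op": "apply_moves", "data": {"plan": [[[0,0,0],[0,0,0.15]],[[0,0,0],[0,0,0.3]],[[0,0,0],[0,0,0.45]],[[0,0,0],[0,0,0.6]],[[0,0,0],[0,0,0.75]],[[0,0,0],[0,0,0.9]],[[0,0,0],[0,0,1]],[[0,0,0],[0,0,1]]]}}

```text
time: 4.45
ee_pos: [0.623, 0.1005, 0.1207]
orientation: [180.0, 0.0, 119.8]
ft_force: [-0.7, -0.4, -0.9]
gripper_width: 0.093
grasp_force: 0.0
```

```bash
cat >> h.py <<'E'
def togo(p,yaw):   # scaled shift/turn from the present pose to TCP p, tool down at yaw
    o=robot.observe(); T=rot(o["orientation"]); 
    s=T.T@(np.array(p)-o["ee_pos"])/.25; r=R.from_matrix(T.T@rot([180,0,yaw])).as_rotvec(degrees=True)/30
    print("t",round(o["time"],1),"pose",o["ee_pos"].round(4),o["orientation"].round(1),"w",round(o["gripper_width"],4),"grip",round(o["grasp_force"],1)); print("shift",s.round(3),"turn",r.round(3))
E
python3 - <<'E'
from h import *
c=cam("wrist","w4"); togo([.6225,.1016,.015],119)
E
```

```text
t 4.5 pose [0.623  0.1007 0.1207] [180.   0. 120.] w 0.0928 grip 0.0
shift [0.004 0.    0.423] turn [0.    0.    0.032]
```

View pics/w4.png

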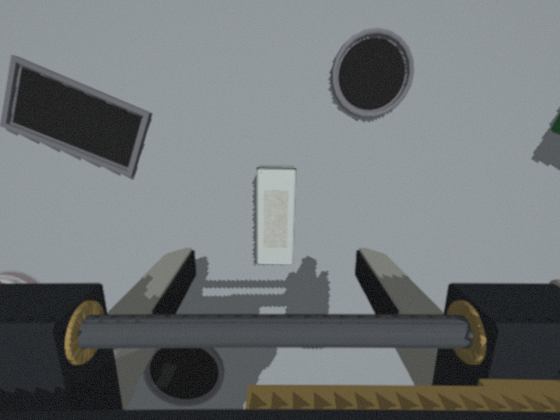

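The box lies squarely between the fingers, centred at (276,216). Next I descend and grip.

{"op": "apply_moves", "data": {"plan": [[[0.004,0,0.08],[0,0,0.03]],[[0.004,0,0.16],[0,0,0.03]],[[0.004,0,0.24],[0,0,0.03]],[[0.004,0,0.3],[0,0,0.03]],[[0.004,0,0.36],[0,0,0.03]],[[0.004,0,0.4],[0,0,0.03]],[[0.004,0,0.422],[0,0,0.03]],[[0.004,0,0.422],[0,0,0.03]]]}}

```text
time: 5.17
ee_pos: [0.6219, 0.1022, 0.0142]
orientation: [-179.9, -0.0, 119.1]
ft_force: [-0.6, 0.5, 0.4]
gripper_width: 0.093
grasp_force: 0.0
```

{"op": "apply_moves", "data": {"plan": [[[0,0,0],[0,0,0]],[[0,0,0],[0,0,0]],[[0,0,0],[0,0,0]],[[0,0,0],[0,0,0]],[[0,0,0],[0,0,0]],[[0,0,0],[0,0,0]],[[0,0,0],[0,0,0]],[[0,0,0],[0,0,0]]], "gripper": 0, "squeeze": 25}}

```text
time: 5.83
ee_pos: [0.6224, 0.1025, 0.0152]
orientation: [180.0, 0.0, 119.1]
ft_force: [-0.5, -0.3, -0.2]
gripper_width: 0.0439
grasp_force: 0.0
```

{"op": "apply_moves", "data": {"plan": [[[0,0,-0.02],[0,0,0]],[[0,0,-0.06],[0,0,0]],[[0,0,-0.12],[0,0,0]],[[0,0,-0.18],[0,0,0]],[[0,0,-0.24],[0,0,0]],[[0,0,-0.29],[0,0,0]],[[0,0,-0.32],[0,0,0]],[[0,0,-0.32],[0,0,0]]]}}

```text
time: 6.5
ee_pos: [0.6232, 0.1026, 0.0972]
orientation: [179.8, 0.1, 119.1]
ft_force: [0.3, 0.3, -1.7]
gripper_width: 0.0319
grasp_force: 25.0
```

Run:
```python
from h import *
togo([.4385,.0875,.098],187.3)
```

```text
t 6.5 pose [0.6232 0.1026 0.0972] [1.798e+02 1.000e-01 1.191e+02] w 0.0319 grip 25.0
shift [ 0.306 -0.675 -0.005] turn [ 0.003  0.005 -2.274]
```

{"op": "apply_moves", "data": {"plan": [[[0.02,-0.04,0],[0,0,-0.08]],[[0.06,-0.13,0],[0,0,-0.2]],[[0.11,-0.24,0],[0,0,-0.35]],[[0.16,-0.36,0],[0,0,-0.5]],[[0.22,-0.48,0],[0,0,-0.65]],[[0.27,-0.59,0],[0,0,-0.8]],[[0.3,-0.65,0],[0,0,-0.92]],[[0.306,-0.675,0],[0,0,-1]]]}}

```text
time: 7.17
ee_pos: [0.4346, 0.0873, 0.0946]
orientation: [-179.9, -0.1, 149.3]
ft_force: [1.3, -0.0, -0.9]
gripper_width: 0.0317
grasp_force: 25.0
```

{"op": "apply_moves", "data": {"plan": [[[0,0,0],[0,0,-0.12]],[[0,0,0],[0,0,-0.25]],[[0,0,0],[0,0,-0.4]],[[0,0,0],[0,0,-0.55]],[[0,0,0],[0,0,-0.7]],[[0,0,0],[0,0,-0.84]],[[0,0,0],[0,0,-0.95]],[[0,0,0],[0,0,-1]]]}}

```text
time: 7.83
ee_pos: [0.4373, 0.0873, 0.0947]
orientation: [-180.0, -0.1, 179.3]
ft_force: [-0.2, -0.4, -1.0]
gripper_width: 0.0316
grasp_force: 25.0
```

{"op": "apply_moves", "data": {"plan": [[[0,0,0.03],[0,0,-0.06]],[[0,0,0.06],[0,0,-0.12]],[[0,0,0.09],[0,0,-0.2]],[[0,0,0.12],[0,0,-0.274]],[[0,0,0.15],[0,0,-0.274]],[[0,0,0.16],[0,0,-0.274]],[[0,0,0.16],[0,0,-0.274]],[[0,0,0.16],[0,0,-0.274]]]}}

```text
time: 8.5
ee_pos: [0.4377, 0.0874, 0.0551]
orientation: [180.0, -0.0, -172.7]
ft_force: [-0.6, -0.3, -0.1]
gripper_width: 0.0314
grasp_force: 25.0
```

Run:
```python
from h import *
togo([.4385,.0875,.018],187.3)
c=cam("scene"); q=project(c,[[.4385,.0875,.03]])[0]; print(q); w=cam("wrist")["img"]
x,y=q.astype(int); k=cv2.resize(c["img"][y-60:y+60,x-80:x+80],None,fx=3.5,fy=3.5,interpolation=cv2.INTER_CUBIC)
cv2.imwrite("pics/s5.png",np.vstack([k,w[230:,:]])[...,::-1][:600])
```

```text
t 8.5 pose [0.4377 0.0874 0.0551] [ 180.    -0.  -172.7] w 0.0314 grip 25.0
shift [-0.003  0.     0.148] turn [ 0.    -0.001 -0.001]
[295.3782884  188.79164744]
```

View pics/s5.png

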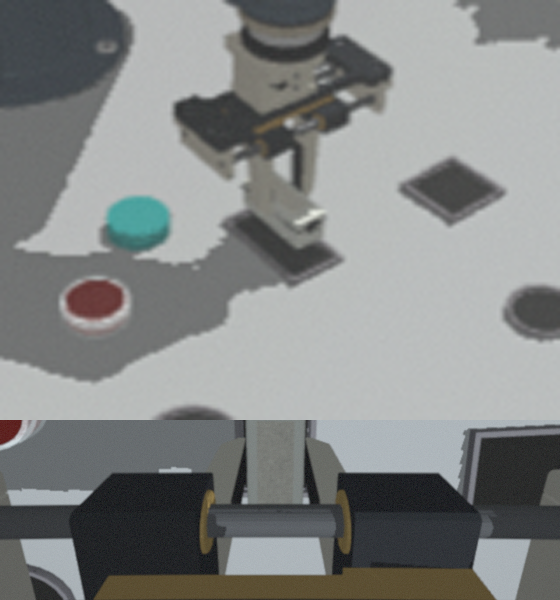

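Box is held level just above the slide tray. The fingers were still closing as the lift began, so the grip may sit high. I'll lower in small steps and watch the force.

{"op": "apply_moves", "data": {"plan": [[[-0.003,0,0.02],[0,0,0]],[[-0.003,0,0.04],[0,0,0]],[[-0.003,0,0.06],[0,0,0]],[[-0.003,0,0.08],[0,0,0]],[[-0.003,0,0.1],[0,0,0]],[[-0.003,0,0.1],[0,0,0]],[[-0.003,0,0.1],[0,0,0]],[[-0.003,0,0.1],[0,0,0]]]}}

```text
time: 9.27
ee_pos: [0.4383, 0.0874, 0.0298]
orientation: [-180.0, -0.0, -172.7]
ft_force: [-0.0, -0.9, -1.0]
gripper_width: 0.0319
grasp_force: 25.0
```

{"op": "apply_moves", "data": {"plan": [[[0,0,0.004],[0,0,0]],[[0,0,0.008],[0,0,0]],[[0,0,0.012],[0,0,0]],[[0,0,0.012],[0,0,0]],[[0,0,0.012],[0,0,0]],[[0,0,0.012],[0,0,0]],[[0,0,0.012],[0,0,0]],[[0,0,0.012],[0,0,0]]]}}

```text
time: 9.93
ee_pos: [0.4388, 0.0875, 0.0286]
orientation: [-180.0, 0.1, -172.7]
ft_force: [-8.2, -1.4, 30.4]
gripper_width: 0.0316
grasp_force: 25.0
```

{"op": "apply_moves", "data": {"plan": [[[0,0,0.004],[0,0,0]],[[0,0,0.008],[0,0,0]],[[0,0,0.012],[0,0,0]],[[0,0,0.012],[0,0,0]],[[0,0,0.012],[0,0,0]],[[0,0,0.012],[0,0,0]],[[0,0,0.012],[0,0,0]],[[0,0,0.012],[0,0,0]]]}}

```text
time: 10.6
ee_pos: [0.4399, 0.0876, 0.0262]
orientation: [-180.0, 0.2, -172.7]
ft_force: [-6.7, -0.2, 37.0]
gripper_width: 0.0318
grasp_force: 25.0
```

{"op": "apply_moves", "data": {"plan": [[[0,0,-0.008],[0,0,0]],[[0,0,-0.008],[0,0,0]],[[0,0,-0.008],[0,0,0]],[[0,0,-0.008],[0,0,0]],[[0,0,-0.008],[0,0,0]],[[0,0,-0.008],[0,0,0]],[[0,0,-0.008],[0,0,0]],[[0,0,-0.008],[0,0,0]]], "gripper": 1}}

```text
time: 11.27
ee_pos: [0.4384, 0.0874, 0.026]
orientation: [-180.0, -0.0, -172.7]
ft_force: [-0.0, 0.1, 1.1]
gripper_width: 0.0806
grasp_force: 0.0
```

{"op": "apply_moves", "data": {"plan": [[[0,0,-0.04],[0,0,0]],[[0,0,-0.08],[0,0,0]],[[0,0,-0.16],[0,0,0]],[[0,0,-0.24],[0,0,0]],[[0,0,-0.32],[0,0,0]],[[0,0,-0.36],[0,0,0]],[[0,0,-0.4],[0,0,0]],[[0,0,-0.4],[0,0,0]]]}}

```text
time: 11.93
ee_pos: [0.4392, 0.0875, 0.1279]
orientation: [-180.0, 0.2, -172.7]
ft_force: [-0.2, 0.1, 0.3]
gripper_width: 0.0927
grasp_force: 0.0
```

Run:
```python
from h import *
c=cam("wrist","w6")
togo([.444,-.106,.12],180)
```

```text
t 12.0 pose [0.4387 0.0874 0.1267] [-1.800e+02  1.000e-01 -1.727e+02] w 0.0929 grip 0.0
shift [ 0.078 -0.77   0.027] turn [0.    0.003 0.244]
```

View pics/w6.png

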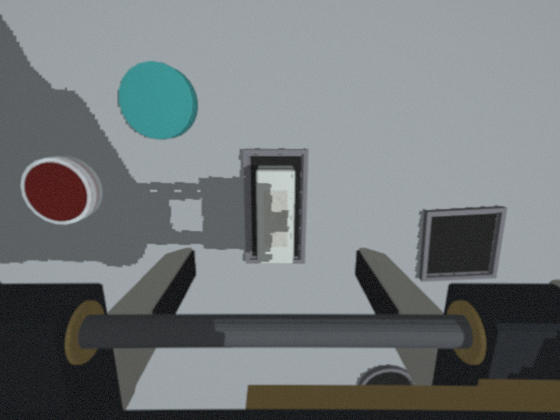

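The box sits in the slide tray at (275,215). I'll check that numerically while moving to the dish.

{"op": "apply_moves", "data": {"plan": [[[0.01,-0.1,0],[0,0,0.03]],[[0.02,-0.2,0],[0,0,0.06]],[[0.03,-0.3,0],[0,0,0.09]],[[0.04,-0.4,0],[0,0,0.12]],[[0.05,-0.5,0.01],[0,0,0.16]],[[0.06,-0.6,0.02],[0,0,0.2]],[[0.07,-0.7,0.027],[0,0,0.244]],[[0.078,-0.77,0.027],[0,0,0.244]]]}}

```text
time: 12.65
ee_pos: [0.4429, -0.1076, 0.1181]
orientation: [180.0, -0.1, 179.9]
ft_force: [-0.3, 0.1, -0.9]
gripper_width: 0.0931
grasp_force: 0.0
```

Run:
```python
from h import *
c=cam("wrist","w7"); togo([.444,-.106,.015],180)
b=blob(masks(c["img"])["red"],(275,200),60); P=cast(c,b.reshape(-1,2),.013)[:,:2].astype(np.float32); print("dish",cv2.minEnclosingCircle(P), cast(c,[b.reshape(-1,2).mean(0)],.013))
t=cam("top"); g=cv2.cvtColor(t["img"],cv2.COLOR_RGB2GRAY); s=project(t,[[.4385,.0875,.033]])[0]
m=g>170; b=blob(m,s,8)
if b is not None: print("box",cv2.minAreaRect(cast(t,b.reshape(-1,2),.033)[:,:2].astype(np.float32)))
x,y=s.astype(int); k=lambda im,x,y,r,f:cv2.resize(im[y-r:y+r,x-r:x+r],None,fx=f,fy=f)
s=cam("scene"); u,v=project(s,[[.4385,.0875,.01]])[0].astype(int)
cv2.imwrite("pics/c8.png",np.hstack([k(t["img"],x,y,30,6),k(s["img"],u,v,30,6)])[...,::-1])
```

```text
t 12.7 pose [ 0.4433 -0.1093  0.1183] [-1.800e+02 -1.000e-01  1.799e+02] w 0.0932 grip 0.0
shift [-0.003  0.013  0.413] turn [-0.    -0.002 -0.004]
dish ((0.4462182819843292, -0.10552575439214706), 0.02617798186838627) [[ 0.44539321 -0.10500786  0.013     ]]
box ((0.4391722083091736, 0.08747295290231705), (0.0818236842751503, 0.029754213988780975), 7.097934246063232)
```

View pics/c8.png

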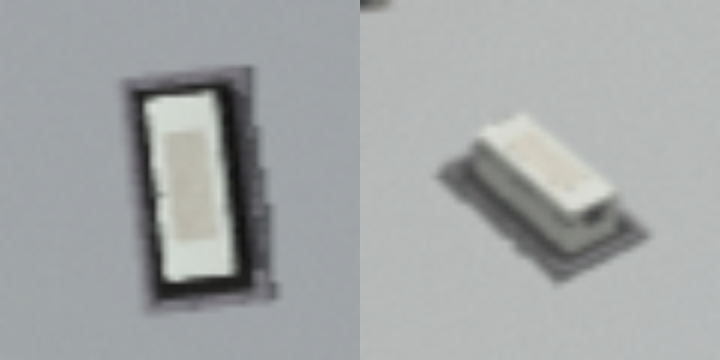

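The box is centred in its tray, within 1 mm. Now the dish.

{"op": "apply_moves", "data": {"plan": [[[-0.007,0.01,0.08],[0,0,0]],[[-0.007,0.01,0.16],[0,0,0]],[[-0.007,0.01,0.24],[0,0,0]],[[-0.007,0.01,0.3],[0,0,0]],[[-0.007,0.01,0.36],[0,0,0]],[[-0.007,0.01,0.39],[0,0,0]],[[-0.007,0.01,0.413],[0,0,0]],[[-0.007,0.01,0.413],[0,0,0]]]}}

```text
time: 13.47
ee_pos: [0.4448, -0.1028, 0.0154]
orientation: [180.0, -0.1, -180.0]
ft_force: [-0.2, 0.3, -0.1]
gripper_width: 0.0929
grasp_force: 0.0
```

{"op": "apply_moves", "data": {"plan": [[[0,0,0],[0,0,0]],[[0,0,0],[0,0,0]],[[0,0,0],[0,0,0]],[[0,0,0],[0,0,0]],[[0,0,0],[0,0,0]],[[0,0,0],[0,0,0]],[[0,0,0],[0,0,0]],[[0,0,0],[0,0,0]]], "gripper": 0, "squeeze": 20}}

```text
time: 14.13
ee_pos: [0.4455, -0.1036, 0.0164]
orientation: [-180.0, 0.0, 180.0]
ft_force: [-0.8, 0.1, 5.7]
gripper_width: 0.059
grasp_force: 20.0
```

{"op": "apply_moves", "data": {"plan": [[[0,0,0],[0,0,0]],[[0,0,-0.02],[0,0,0]],[[0,0,-0.06],[0,0,0]],[[0,0,-0.1],[0,0,0]],[[0,0,-0.15],[0,0,0]],[[0,0,-0.2],[0,0,0]],[[0,0,-0.2],[0,0,0]],[[0,0,-0.2],[0,0,0]]]}}

```text
time: 14.8
ee_pos: [0.4458, -0.1036, 0.067]
orientation: [-180.0, 0.1, 180.0]
ft_force: [0.2, 0.4, -0.2]
gripper_width: 0.0591
grasp_force: 20.0
```

Run:
```python
from h import *
togo([.6265,-.104,.065],180); c=cam("scene"); t=cam("top"); P=robot.observe()["ee_pos"]
k=lambda im,x,y,r,f:cv2.resize(im[y-r:y+r,x-r:x+r],None,fx=f,fy=f)
u,v=project(c,[P])[0].astype(int);w=cam("wrist")["img"]
cv2.imwrite("pics/c9.png",np.hstack([k(c["img"],u,v,40,5),w[20:,80:480]])[...,::-1])
```

```text
t 14.8 pose [ 0.4458 -0.1036  0.067 ] [-1.8e+02  1.0e-01  1.8e+02] w 0.0591 grip 20.0
shift [-0.723 -0.001  0.009] turn [-0.001  0.003 -0.   ]
```

View pics/c9.png

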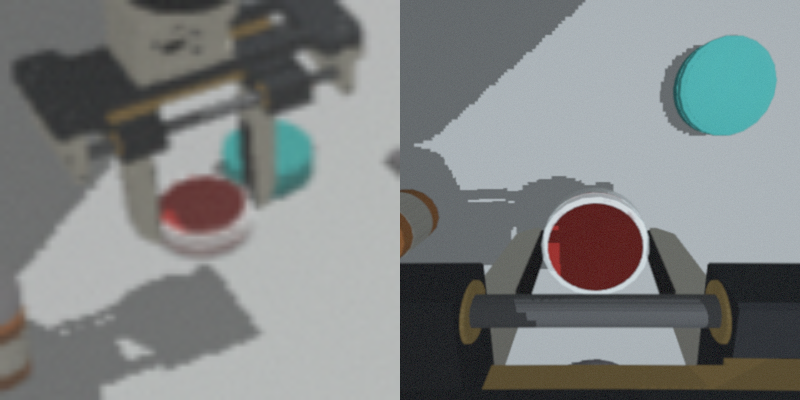

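Dish is held roughly level. Carrying it to the dish tray.

{"op": "apply_moves", "data": {"plan": [[[-0.05,0,0],[0,0,0]],[[-0.15,0,0],[0,0,0]],[[-0.27,0,0],[0,0,0]],[[-0.4,0,0],[0,0,0]],[[-0.53,0,0],[0,0,0]],[[-0.64,0,0],[0,0,0]],[[-0.7,0,0],[0,0,0]],[[-0.723,-0.001,0],[0,0,0]]]}}

```text
time: 15.62
ee_pos: [0.6275, -0.1036, 0.0651]
orientation: [180.0, -0.0, -180.0]
ft_force: [-0.1, -0.6, -0.1]
gripper_width: 0.0594
grasp_force: 20.0
```

{"op": "apply_moves", "data": {"plan": [[[0,0,0.04],[0,0,0]],[[0,0,0.08],[0,0,0]],[[0,0,0.12],[0,0,0]],[[0,0,0.14],[0,0,0]],[[0,0,0.16],[0,0,0]],[[0,0,0.16],[0,0,0]],[[0,0,0.16],[0,0,0]],[[0,0,0.16],[0,0,0]]]}}

```text
time: 16.28
ee_pos: [0.6262, -0.1038, 0.0265]
orientation: [-180.0, 0.0, 180.0]
ft_force: [1.2, 0.7, 0.5]
gripper_width: 0.0594
grasp_force: 20.0
```

Run:
```python
from h import *
togo([.6265,-.104,.018],180)
```

```text
t 16.3 pose [ 0.6262 -0.1038  0.0265] [-180.    0.  180.] w 0.0594 grip 20.0
shift [-0.001 -0.001  0.034] turn [-0.     0.001 -0.   ]
```

{"op": "apply_moves", "data": {"plan": [[[0,0,0.006],[0,0,0]],[[0,0,0.012],[0,0,0]],[[0,0,0.018],[0,0,0]],[[0,0,0.024],[0,0,0]],[[0,0,0.024],[0,0,0]],[[0,0,0.024],[0,0,0]],[[0,0,0.024],[0,0,0]],[[0,0,0.024],[0,0,0]]]}}

```text
time: 16.95
ee_pos: [0.6261, -0.1038, 0.0202]
orientation: [-180.0, 0.0, 180.0]
ft_force: [0.6, 0.1, -0.3]
gripper_width: 0.0594
grasp_force: 20.0
```

{"op": "apply_moves", "data": {"plan": [[[0,0,0.003],[0,0,0]],[[0,0,0.006],[0,0,0]],[[0,0,0.009],[0,0,0]],[[0,0,0.009],[0,0,0]],[[0,0,0.009],[0,0,0]],[[0,0,0.009],[0,0,0]],[[0,0,0.009],[0,0,0]],[[0,0,0.009],[0,0,0]]]}}

```text
time: 17.62
ee_pos: [0.6263, -0.1038, 0.0194]
orientation: [-180.0, 0.0, 180.0]
ft_force: [-6.5, 2.4, 15.2]
gripper_width: 0.0592
grasp_force: 20.0
```

{"op": "apply_moves", "data": {"plan": [[[0,0,0],[0,0,0]],[[0,0,0],[0,0,0]],[[0,0,0],[0,0,0]],[[0,0,0],[0,0,0]],[[0,0,0],[0,0,0]],[[0,0,0],[0,0,0]],[[0,0,0],[0,0,0]],[[0,0,0],[0,0,0]]], "gripper": 1}}

```text
time: 18.28
ee_pos: [0.6261, -0.1038, 0.0178]
orientation: [-180.0, -0.0, 180.0]
ft_force: [0.8, 0.2, 0.9]
gripper_width: 0.0928
grasp_force: 0.0
```

{"op": "apply_moves", "data": {"plan": [[[0,0,-0.04],[0,0,0]],[[0,0,-0.12],[0,0,0]],[[0,0,-0.24],[0,0,0]],[[0,0,-0.38],[0,0,0]],[[0,0,-0.5],[0,0,0]],[[0,0,-0.6],[0,0,0]],[[0,0,-0.64],[0,0,0]],[[0,0,-0.64],[0,0,0]]]}}

```text
time: 18.95
ee_pos: [0.6271, -0.104, 0.1807]
orientation: [-179.9, 0.3, 180.0]
ft_force: [0.0, -0.1, -0.5]
gripper_width: 0.0929
grasp_force: 0.0
```

Run:
```python
from h import *
c=cam("wrist"); s=project(c,[[.6265,-.104,.016]])[0]; b=blob(masks(c["img"])["red"],s,30)
P=cast(c,b.reshape(-1,2),.016)[:,:2].astype(np.float32); print("dish",cv2.minEnclosingCircle(P),s)
togo([.4455,-.2,.2],180)
```

```text
dish ((0.6262709498405457, -0.10340380668640137), 0.025894440710544586) [275.05327433 197.81189967]
t 19.0 pose [ 0.6262 -0.1038  0.1784] [-1.8e+02  1.0e-01  1.8e+02] w 0.0931 grip 0.0
shift [ 0.723 -0.385 -0.087] turn [-0.001  0.002 -0.   ]
```

The dish is centred in its tray. On to the jar.

{"op": "apply_moves", "data": {"plan": [[[0.1,-0.06,-0.01],[0,0,0]],[[0.22,-0.12,-0.03],[0,0,0]],[[0.35,-0.18,-0.05],[0,0,0]],[[0.48,-0.25,-0.07],[0,0,0]],[[0.6,-0.32,-0.087],[0,0,0]],[[0.7,-0.37,-0.087],[0,0,0]],[[0.723,-0.385,-0.087],[0,0,0]],[[0.723,-0.385,-0.087],[0,0,0]]]}}

```text
time: 19.67
ee_pos: [0.4437, -0.2004, 0.1983]
orientation: [179.9, -0.1, 179.9]
ft_force: [-0.1, -0.2, 1.3]
gripper_width: 0.093
grasp_force: 0.0
```

Run:
```python
from h import *
c=cam("wrist","w10"); np.save("w10.npy",c,allow_pickle=True); togo([.4455,-.24,.2],180); print(project(c,[[.4455,-.24,.065]]))
```

```text
t 19.7 pose [ 0.4449 -0.2     0.1986] [ 1.799e+02 -1.000e-01  1.799e+02] w 0.0929 grip 0.0
shift [-0.003 -0.16  -0.006] turn [ 0.002 -0.003 -0.003]
[[234.01382942 208.81189755]]
```

View pics/w10.png

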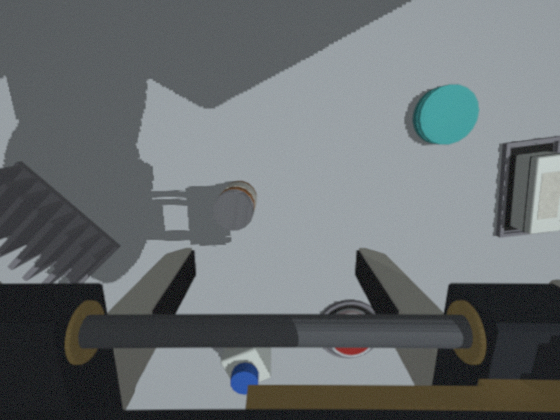

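Jar cap centre is at about (233,208), as predicted. I'll get a second view from above it to check the height.

{"op": "apply_moves", "data": {"plan": [[[0,-0.04,0.03],[0,0,0]],[[0,-0.08,0.06],[0,0,0]],[[0,-0.12,0.1],[0,0,0]],[[0,-0.16,0.15],[0,0,0]],[[0,-0.16,0.2],[0,0,0]],[[0,-0.16,0.2],[0,0,0]],[[0,-0.16,0.2],[0,0,0]],[[0,-0.16,0.2],[0,0,0]]]}}

```text
time: 20.38
ee_pos: [0.4456, -0.2401, 0.1496]
orientation: [180.0, -0.0, 180.0]
ft_force: [0.0, 0.1, -0.5]
gripper_width: 0.0929
grasp_force: 0.0
```

Run:
```python
from h import *
c=cam("wrist","w11"); a=np.load("w2.npy",allow_pickle=True).item(); w10=np.load("w10.npy",allow_pickle=True).item()
def circ(c,p,r0,r1,w=45):
    x,y=np.int32(p); y0=max(0,y-w); g=cv2.medianBlur(cv2.cvtColor(c["img"],cv2.COLOR_RGB2GRAY),3)[y0:y+w,x-w:x+w]
    h=cv2.HoughCircles(cv2.resize(g,None,fx=3,fy=3,interpolation=cv2.INTER_CUBIC),cv2.HOUGH_GRADIENT,1.5,20,param1=60,param2=20,minRadius=3*r0,maxRadius=3*r1)
    return None if h is None else h[0,0]/3+[x-w,y0,0]
C=[(c,project(c,[[.4455,-.24,.065]])[0],18,32),(a,(146,60),13,22),(w10,(233,208),16,25)]
q=[circ(*k) for k in C]; print(q)
ok=[(k[0],h[:2]) for k,h in zip(C,q) if h is not None]
print("tri",tri(*zip(*ok)),[cast(k,[h],.065)[0].round(4) for k,h in ok]); togo([.4455,-.24,.027],180)
```

```text
[array([273.25, 222.75,  24.  ]), array([146.25,  58.75,  17.25]), array([231.75      , 207.25      ,  23.44999886])]
tri [ 0.44706505 -0.24208367  0.05847991] [array([ 0.4462, -0.2413,  0.065 ]), array([ 0.4484, -0.2393,  0.065 ]), array([ 0.4439, -0.2421,  0.065 ])]
t 20.4 pose [ 0.4457 -0.2401  0.1499] [-180.    0. -180.] w 0.0931 grip 0.0
shift [0.001 0.001 0.492] turn [-0.     0.001  0.   ]
```

View pics/w11.png

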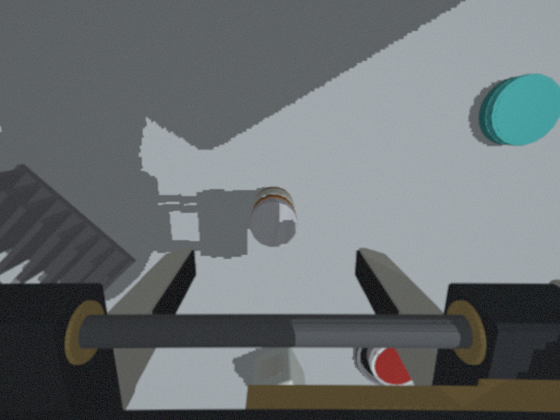

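Cap is centred at (274,222) and the height agrees. Descend and grip.

{"op": "apply_moves", "data": {"plan": [[[0,-0.002,0.08],[0,0,0]],[[0,-0.002,0.17],[0,0,0]],[[0,-0.002,0.26],[0,0,0]],[[0,-0.002,0.34],[0,0,0]],[[0,-0.002,0.41],[0,0,0]],[[0,-0.002,0.46],[0,0,0]],[[0,-0.002,0.49],[0,0,0]],[[0,-0.002,0.49],[0,0,0]]]}}

```text
time: 21.1
ee_pos: [0.4451, -0.2402, 0.0264]
orientation: [180.0, -0.1, -180.0]
ft_force: [-0.4, -0.3, 0.3]
gripper_width: 0.0933
grasp_force: 0.0
```

{"op": "apply_moves", "data": {"plan": [[[0,0,0],[0,0,0]],[[0,0,0],[0,0,0]],[[0,0,0],[0,0,0]],[[0,0,0],[0,0,0]],[[0,0,0],[0,0,0]],[[0,0,0],[0,0,0]],[[0,0,0],[0,0,0]],[[0,0,0],[0,0,0]]], "gripper": 0, "squeeze": 25}}

```text
time: 21.77
ee_pos: [0.4453, -0.2405, 0.0272]
orientation: [-180.0, 0.0, 180.0]
ft_force: [-0.5, -0.7, 0.4]
gripper_width: 0.0443
grasp_force: 0.0
```

{"op": "apply_moves", "data": {"plan": [[[0,0,0],[0,0,0]],[[0,0,0],[0,0,0]],[[0,0,0],[0,0,0]],[[0,0,-0.06],[0,0,0]],[[0,0,-0.14],[0,0,0]],[[0,0,-0.24],[0,0,0]],[[0,0,-0.32],[0,0,0]],[[0,0,-0.36],[0,0,0]]]}}

```text
time: 22.43
ee_pos: [0.4459, -0.2408, 0.1192]
orientation: [-179.9, 0.1, 180.0]
ft_force: [0.3, 0.2, -1.0]
gripper_width: 0.0398
grasp_force: 25.0
```

Run:
```python
from h import *
togo([.54,0,.115],180);togo([.6333,.24,.06],180)
```

```text
t 22.4 pose [ 0.4459 -0.2408  0.1192] [-1.799e+02  1.000e-01  1.800e+02] w 0.0398 grip 25.0
shift [-0.376  0.963  0.016] turn [-0.002  0.004 -0.   ]
t 22.4 pose [ 0.4459 -0.2408  0.1192] [-1.799e+02  1.000e-01  1.800e+02] w 0.0398 grip 25.0
shift [-0.749  1.924  0.236] turn [-0.002  0.004 -0.   ]
```

Two equal carrying legs of (-0.375, 0.962), then a descent.

{"op": "apply_moves", "data": {"plan": [[[-0.02,0.05,0],[0,0,0]],[[-0.06,0.16,0],[0,0,0]],[[-0.12,0.3,0],[0,0,0]],[[-0.18,0.45,0],[0,0,0]],[[-0.23,0.6,0],[0,0,0]],[[-0.29,0.75,0],[0,0,0]],[[-0.34,0.88,0],[0,0,0]],[[-0.375,0.962,0],[0,0,0]]]}}

```text
time: 23.1
ee_pos: [0.5394, 0.0031, 0.1165]
orientation: [180.0, -0.0, -179.9]
ft_force: [0.6, -0.6, -2.0]
gripper_width: 0.0396
grasp_force: 25.0
```

{"op": "apply_moves", "data": {"plan": [[[-0.05,0.13,0],[0,0,0]],[[-0.11,0.28,0],[0,0,0]],[[-0.17,0.43,0],[0,0,0]],[[-0.23,0.58,0],[0,0,0]],[[-0.28,0.73,0],[0,0,0]],[[-0.33,0.86,0],[0,0,0]],[[-0.365,0.94,0],[0,0,0]],[[-0.374,0.962,0],[0,0,0]]]}}

```text
time: 23.77
ee_pos: [0.6328, 0.2437, 0.1159]
orientation: [180.0, -0.0, -179.9]
ft_force: [0.5, 0.7, -2.1]
gripper_width: 0.0395
grasp_force: 25.0
```

{"op": "apply_moves", "data": {"plan": [[[0,0,0.05],[0,0,0]],[[0,0,0.1],[0,0,0]],[[0,0,0.16],[0,0,0]],[[0,0,0.22],[0,0,0]],[[0,0,0.27],[0,0,0]],[[0,0,0.3],[0,0,0]],[[0,0,0.3],[0,0,0]],[[0,0,0.3],[0,0,0]]]}}

```text
time: 24.43
ee_pos: [0.6326, 0.2402, 0.0419]
orientation: [-180.0, -0.0, 180.0]
ft_force: [0.5, 0.5, -0.3]
gripper_width: 0.0393
grasp_force: 25.0
```

Run:
```python
from h import *
togo([.6333,.24,.030],180)
```

```text
t 24.4 pose [0.6326 0.2402 0.0419] [-180.   -0.  180.] w 0.0393 grip 25.0
shift [-0.003 -0.001  0.047] turn [-0.    -0.001 -0.001]
```

{"op": "apply_moves", "data": {"plan": [[[-0.003,0,0.01],[0,0,0]],[[-0.003,0,0.02],[0,0,0]],[[-0.003,0,0.03],[0,0,0]],[[-0.003,0,0.037],[0,0,0]],[[-0.003,0,0.04],[0,0,0]],[[-0.003,0,0.04],[0,0,0]],[[-0.003,0,0.04],[0,0,0]],[[-0.003,0,0.04],[0,0,0]]]}}

```text
time: 25.1
ee_pos: [0.6335, 0.2405, 0.0323]
orientation: [180.0, 0.0, 180.0]
ft_force: [-0.2, 0.8, -1.4]
gripper_width: 0.04
grasp_force: 25.0
```

{"op": "apply_moves", "data": {"plan": [[[0,0,0.003],[0,0,0]],[[0,0,0.006],[0,0,0]],[[0,0,0.008],[0,0,0]],[[0,0,0.008],[0,0,0]],[[0,0,0.008],[0,0,0]],[[0,0,0.008],[0,0,0]],[[0,0,0.008],[0,0,0]],[[0,0,0.008],[0,0,0]]]}}

```text
time: 25.77
ee_pos: [0.6335, 0.2405, 0.0303]
orientation: [180.0, 0.0, 180.0]
ft_force: [-1.4, -0.6, 2.1]
gripper_width: 0.0396
grasp_force: 25.0
```

{"op": "apply_moves", "data": {"plan": [[[0,0,0.002],[0,0,0]],[[0,0,0.002],[0,0,0]],[[0,0,0.002],[0,0,0]],[[0,0,0.002],[0,0,0]],[[0,0,0.002],[0,0,0]],[[0,0,0.002],[0,0,0]],[[0,0,0.002],[0,0,0]],[[0,0,0.002],[0,0,0]]]}}

```text
time: 26.43
ee_pos: [0.6335, 0.2405, 0.0302]
orientation: [-180.0, 0.0, 180.0]
ft_force: [-3.1, -1.4, 6.9]
gripper_width: 0.0397
grasp_force: 25.0
```

{"op": "apply_moves", "data": {"plan": [[[0,0,0],[0,0,0]],[[0,0,0],[0,0,0]],[[0,0,0],[0,0,0]],[[0,0,0],[0,0,0]],[[0,0,0],[0,0,0]],[[0,0,0],[0,0,0]],[[0,0,0],[0,0,0]],[[0,0,0],[0,0,0]]], "gripper": 1}}

```text
time: 27.1
ee_pos: [0.6334, 0.2405, 0.0296]
orientation: [180.0, 0.0, 180.0]
ft_force: [-0.3, 1.0, 0.7]
gripper_width: 0.0882
grasp_force: 0.0
```

{"op": "apply_moves", "data": {"plan": [[[0,0,-0.04],[0,0,0]],[[0,0,-0.12],[0,0,0]],[[0,0,-0.24],[0,0,0]],[[0,0,-0.38],[0,0,0]],[[0,0,-0.52],[0,0,0]],[[0,0,-0.64],[0,0,0]],[[0,0,-0.7],[0,0,0]],[[0,0,-0.7],[0,0,0]]]}}

```text
time: 27.77
ee_pos: [0.6349, 0.241, 0.2098]
orientation: [179.9, 0.4, 180.0]
ft_force: [-0.7, -0.6, 0.4]
gripper_width: 0.0932
grasp_force: 0.0
```

Run:
```python
from h import *
c=cam("wrist","w12"); print(project(c,[[.6333,.24,.068],[.6333,.24,.003]]))
togo([.54,-.05,.22],180);togo([.61,-.2,.22],180)
```

```text
[[273.58717447 201.91080085]
 [273.77784098 188.27349421]]
t 27.8 pose [0.634  0.2407 0.2069] [179.9   0.2 180. ] w 0.0932 grip 0.0
shift [ 0.376 -1.163 -0.055] turn [ 0.002  0.007 -0.   ]
t 27.8 pose [0.634  0.2407 0.2069] [179.9   0.2 180. ] w 0.0932 grip 0.0
shift [ 0.095 -1.763 -0.055] turn [ 0.002  0.007 -0.   ]
```

View pics/w12.png

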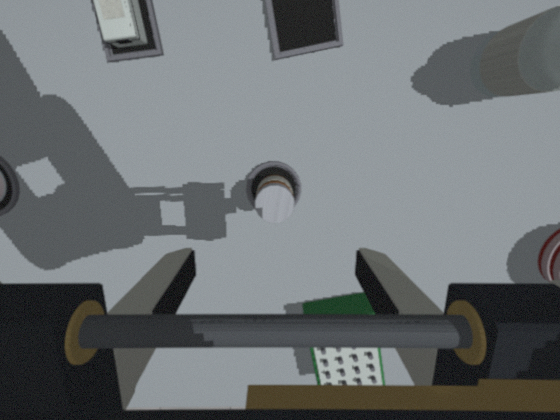

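Jar stands upright in its tray, cap at (274,203) against (273.6,201.9) predicted. Now the bottle.

{"op": "apply_moves", "data": {"plan": [[[0.01,-0.1,-0.01],[0,0,0]],[[0.02,-0.22,-0.02],[0,0,0]],[[0.02,-0.34,-0.03],[0,0,0]],[[0.03,-0.46,-0.04],[0,0,0]],[[0.03,-0.58,-0.05],[0,0,0]],[[0.04,-0.7,-0.055],[0,0,0]],[[0.045,-0.82,-0.055],[0,0,0]],[[0.047,-0.88,-0.055],[0,0,0]]]}}

```text
time: 28.48
ee_pos: [0.6207, 0.0176, 0.217]
orientation: [-180.0, -0.1, 179.9]
ft_force: [-0.5, -0.2, -0.5]
gripper_width: 0.093
grasp_force: 0.0
```

{"op": "apply_moves", "data": {"plan": [[[0.01,-0.12,0],[0,0,0]],[[0.02,-0.25,0],[0,0,0]],[[0.02,-0.38,0],[0,0,0]],[[0.03,-0.5,0],[0,0,0]],[[0.03,-0.62,0],[0,0,0]],[[0.04,-0.74,0],[0,0,0]],[[0.045,-0.84,0],[0,0,0]],[[0.047,-0.88,0],[0,0,0]]]}}

```text
time: 29.15
ee_pos: [0.6091, -0.2019, 0.217]
orientation: [180.0, -0.1, 179.9]
ft_force: [1.1, -0.6, 0.2]
gripper_width: 0.0932
grasp_force: 0.0
```

Run:
```python
from h import *
np.set_printoptions(precision=4,suppress=True)
w=cam("wrist"); np.save("w13.npy",w,allow_pickle=True); togo([.641,-.235,.2],180); q=project(w,[[.641,-.235,.065]])[0]; print(q)
b=blob(masks(w["img"])["blue"],q,30); P=cast(w,b.reshape(-1,2),.075)[:,:2].astype(np.float32); print("cap",cv2.minAreaRect(P))
x,y=q.astype(int); r=60; y0=max(y-r,0)
cv2.imwrite("pics/w13.png",cv2.resize(w["img"][y0:y+r,x-r:x+r],None,fx=4.5,fy=4.5,interpolation=cv2.INTER_CUBIC)[...,::-1]); print(x-r,y0)
```

```text
t 29.2 pose [ 0.6091 -0.2022  0.2171] [180.   -0.1 179.8] w 0.0929 grip 0.0
shift [-0.128 -0.131  0.068] turn [ 0.    -0.003 -0.005]
[243.6723 231.4715]
cap ((0.6409820318222046, -0.2352927327156067), (0.027887096628546715, 0.03177550435066223), 88.96028137207031)
183 171
```

View pics/w13.png

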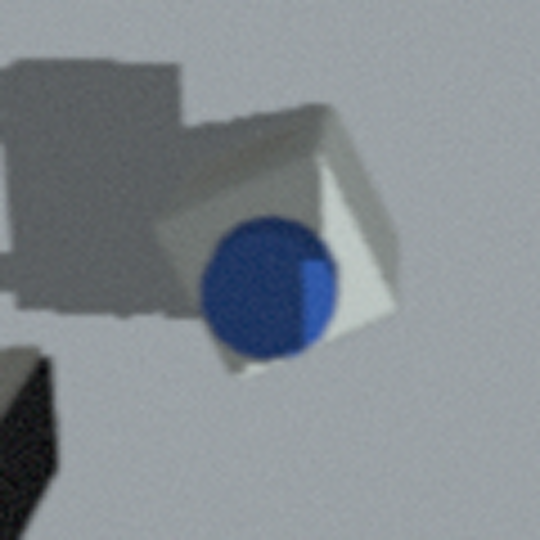

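The shoulder corners in the crop are about (321,157), (396,310), (237,375) and (157,227), with the cap at (268,288).

Run:
```python
from h import *
w=np.load("w13.npy",allow_pickle=True).item()
p=np.array([(321,157),(396,310),(237,375),(157,227)])/4.5+[183,171]
P=cast(w,p,.056)[:,:2]; print(P.round(4),P.mean(0)); e=np.roll(P,-1,0)-P; print(np.hypot(*e.T)); a=np.degrees(np.arctan2(e[:,1],e[:,0])); print(a, a%90)
C=np.load("w1.npy",allow_pickle=True).item(); cs=[w,C]; ps=[]
for c in cs:
    q=project(c,[[.641,-.235,.075]])[0]; b=blob(masks(c["img"])["blue"],q,30); M=cv2.moments(b); ps.append((M['m10']/M['m00'],M['m01']/M['m00']))
print("cap tri",tri(cs,ps))
```

```text
[[ 0.6154 -0.2238]
 [ 0.654  -0.2062]
 [ 0.6711 -0.2457]
 [ 0.6327 -0.2635]] [ 0.64329604 -0.2347846 ]
[0.04243728 0.04298287 0.04235053 0.04328076]
[  24.42684494  -66.53393216 -155.16822482  113.58894343] [24.42684494 23.46606784 24.83177518 23.58894343]
cap tri [ 0.64196218 -0.23524686  0.07343204]
```

{"op": "apply_moves", "data": {"plan": [[[-0.02,-0.02,0],[0,0,-0.1]],[[-0.04,-0.04,0.05],[0,0,-0.2]],[[-0.06,-0.06,0.12],[0,0,-0.3]],[[-0.08,-0.08,0.2],[0,0,-0.4]],[[-0.1,-0.1,0.28],[0,0,-0.5]],[[-0.12,-0.12,0.36],[0,0,-0.62]],[[-0.132,-0.132,0.43],[0,0,-0.74]],[[-0.132,-0.132,0.468],[0,0,-0.807]]]}}

```text
time: 29.87
ee_pos: [0.6424, -0.2309, 0.0982]
orientation: [179.8, -0.1, -155.6]
ft_force: [-0.0, 0.3, 0.8]
gripper_width: 0.0927
grasp_force: 0.0
```

{"op": "apply_moves", "data": {"plan": [[[0,0,0],[0,0,0]],[[0,0,0.05],[0,0,0]],[[0,0,0.1],[0,0,0]],[[0,0,0.15],[0,0,0]],[[0,0,0.2],[0,0,0]],[[0,0,0.25],[0,0,0]],[[0,0,0.3],[0,0,0]],[[0,0,0.304],[0,0,0]]]}}

```text
time: 30.53
ee_pos: [0.6415, -0.232, 0.0223]
orientation: [179.8, -0.1, -155.8]
ft_force: [-0.2, 0.4, -0.0]
gripper_width: 0.0932
grasp_force: 0.0
```

{"op": "apply_moves", "data": {"plan": [[[0,0,0],[0,0,0]],[[0,0,0],[0,0,0]],[[0,0,0],[0,0,0]],[[0,0,0],[0,0,0]],[[0,0,0],[0,0,0]],[[0,0,0],[0,0,0]],[[0,0,0],[0,0,0]],[[0,0,0],[0,0,0]]], "gripper": 0, "squeeze": 25}}

```text
time: 31.2
ee_pos: [0.643, -0.2328, 0.0257]
orientation: [-180.0, 0.0, -155.8]
ft_force: [0.4, -1.5, 1.0]
gripper_width: 0.0457
grasp_force: 25.0
```

{"op": "apply_moves", "data": {"plan": [[[0,0,0],[0,0,0]],[[0,0,0],[0,0,0]],[[0,0,0],[0,0,0]],[[0,0,-0.06],[0,0,0]],[[0,0,-0.14],[0,0,0]],[[0,0,-0.24],[0,0,0]],[[0,0,-0.32],[0,0,0]],[[0,0,-0.38],[0,0,0]]]}}

```text
time: 31.87
ee_pos: [0.6431, -0.2324, 0.1232]
orientation: [-180.0, 0.1, -155.8]
ft_force: [-0.2, -0.2, -2.4]
gripper_width: 0.0458
grasp_force: 25.0
```

Run:
```python
from h import *
togo([.547,.017,.119],190.3);togo([.452,.2705,.119],190.3)
```

```text
t 31.9 pose [ 0.6431 -0.2324  0.1232] [-1.800e+02  1.000e-01 -1.558e+02] w 0.0458 grip 25.0
shift [-0.058  1.068  0.016] turn [-0.001  0.002  0.463]
t 31.9 pose [ 0.6431 -0.2324  0.1232] [-1.800e+02  1.000e-01 -1.558e+02] w 0.0458 grip 25.0
shift [-0.128  2.148  0.015] turn [-0.001  0.002  0.463]
```

{"op": "apply_moves", "data": {"plan": [[[0,0.05,0],[0,0,0]],[[-0.01,0.15,0],[0,0,0]],[[-0.02,0.28,0],[0,0,0]],[[-0.02,0.42,0],[0,0,0]],[[-0.03,0.56,0],[0,0,0]],[[-0.04,0.7,0],[0,0,0]],[[-0.05,0.82,0],[0,0,0]],[[-0.05,0.9,0],[0,0,0]]]}}

```text
time: 32.53
ee_pos: [0.5607, -0.0196, 0.1211]
orientation: [180.0, -0.0, -155.7]
ft_force: [0.4, 0.1, -1.9]
gripper_width: 0.0457
grasp_force: 25.0
```

{"op": "apply_moves", "data": {"plan": [[[0,0.1,0],[0,0,0.02]],[[-0.01,0.22,0],[0,0,0.06]],[[-0.02,0.35,0],[0,0,0.12]],[[-0.02,0.48,0],[0,0,0.2]],[[-0.03,0.6,0],[0,0,0.28]],[[-0.04,0.72,0],[0,0,0.36]],[[-0.05,0.83,0],[0,0,0.42]],[[-0.05,0.9,0],[0,0,0.463]]]}}

```text
time: 33.2
ee_pos: [0.48, 0.1904, 0.1211]
orientation: [180.0, -0.0, -169.7]
ft_force: [-0.1, 0.9, -2.3]
gripper_width: 0.0459
grasp_force: 25.0
```

Run:
```python
from h import *
togo([.452,.2705,.07],190.3)
```

```text
t 33.2 pose [0.48   0.1904 0.1211] [ 180.    -0.  -169.7] w 0.0459 grip 25.0
shift [0.053 0.335 0.205] turn [ 0.001 -0.    -0.001]
```

{"op": "apply_moves", "data": {"plan": [[[0.01,0.08,0],[0,0,0]],[[0.02,0.17,0],[0,0,0]],[[0.04,0.26,0.02],[0,0,0]],[[0.05,0.31,0.06],[0,0,0]],[[0.053,0.333,0.12],[0,0,0]],[[0.053,0.333,0.17],[0,0,0]],[[0.053,0.333,0.205],[0,0,0]],[[0.053,0.333,0.205],[0,0,0]]]}}

```text
time: 33.87
ee_pos: [0.4522, 0.267, 0.0675]
orientation: [-180.0, -0.2, -169.7]
ft_force: [0.2, 0.6, -2.5]
gripper_width: 0.0459
grasp_force: 25.0
```

{"op": "apply_moves", "data": {"plan": [[[0,0,0.03],[0,0,0]],[[0,0,0.06],[0,0,0]],[[0,0,0.09],[0,0,0]],[[0,0,0.12],[0,0,0]],[[0,0,0.14],[0,0,0]],[[0,0,0.14],[0,0,0]],[[0,0,0.14],[0,0,0]],[[0,0,0.14],[0,0,0]]]}}

```text
time: 34.53
ee_pos: [0.4534, 0.2678, 0.0343]
orientation: [180.0, 0.0, -169.7]
ft_force: [-0.8, -0.7, -1.5]
gripper_width: 0.046
grasp_force: 25.0
```

Run:
```python
from h import *
togo([.452,.2705,.028],190.3)
```

```text
t 34.5 pose [0.4534 0.2678 0.0343] [ 180.     0.  -169.7] w 0.046 grip 25.0
shift [0.004 0.012 0.025] turn [0.    0.001 0.   ]
```

{"op": "apply_moves", "data": {"plan": [[[0.004,0.012,0.005],[0,0,0]],[[0.004,0.012,0.01],[0,0,0]],[[0.004,0.012,0.015],[0,0,0]],[[0.004,0.012,0.019],[0,0,0]],[[0.004,0.012,0.019],[0,0,0]],[[0.004,0.012,0.019],[0,0,0]],[[0.004,0.012,0.019],[0,0,0]],[[0.004,0.012,0.019],[0,0,0]]]}}

```text
time: 35.2
ee_pos: [0.4518, 0.2705, 0.0294]
orientation: [180.0, 0.0, -169.7]
ft_force: [0.9, 0.4, -1.9]
gripper_width: 0.0463
grasp_force: 25.0
```

{"op": "apply_moves", "data": {"plan": [[[0,0,0.003],[0,0,0]],[[0,0,0.006],[0,0,0]],[[0,0,0.007],[0,0,0]],[[0,0,0.007],[0,0,0]],[[0,0,0.007],[0,0,0]],[[0,0,0.007],[0,0,0]],[[0,0,0.007],[0,0,0]],[[0,0,0.007],[0,0,0]]]}}

```text
time: 35.87
ee_pos: [0.4518, 0.2705, 0.0286]
orientation: [180.0, 0.0, -169.7]
ft_force: [-5.0, -2.8, 14.1]
gripper_width: 0.046
grasp_force: 25.0
```

Contact on the tray floor. Release and back off.

{"op": "apply_moves", "data": {"plan": [[[0,0,0],[0,0,0]],[[0,0,0],[0,0,0]],[[0,0,0],[0,0,0]],[[0,0,0],[0,0,0]],[[0,0,0],[0,0,0]],[[0,0,0],[0,0,0]],[[0,0,0],[0,0,0]],[[0,0,0],[0,0,0]]], "gripper": 1}}

```text
time: 36.53
ee_pos: [0.4517, 0.2705, 0.0276]
orientation: [-180.0, -0.0, -169.7]
ft_force: [0.7, 0.3, -0.0]
gripper_width: 0.0917
grasp_force: 0.0
```

{"op": "apply_moves", "data": {"plan": [[[0,0,-0.04],[0,0,0]],[[0,0,-0.12],[0,0,0]],[[0,0,-0.24],[0,0,0]],[[0,0,-0.38],[0,0,0]],[[0,0,-0.52],[0,0,0]],[[0,0,-0.66],[0,0,0]],[[0,0,-0.78],[0,0,0]],[[0,0,-0.8],[0,0,0]]]}}

```text
time: 37.2
ee_pos: [0.4533, 0.2713, 0.2336]
orientation: [179.9, 0.5, -169.7]
ft_force: [0.0, -1.0, 0.8]
gripper_width: 0.0933
grasp_force: 0.0
```

{"op": "apply_moves", "data": {"plan": [[[0.1,0,-0.05],[0,0,0]],[[0.2,0,-0.1],[0,0,0]],[[0.3,0,-0.15],[0,0,0]],[[0.4,0,-0.2],[0,0,0]],[[0.4,0,-0.2],[0,0,0]],[[0.4,0,-0.2],[0,0,0]],[[0.4,0,-0.2],[0,0,0]],[[0.4,0,-0.2],[0,0,0]]]}}

```text
time: 37.87
ee_pos: [0.3538, 0.2526, 0.2771]
orientation: [-180.0, -0.0, -169.7]
ft_force: [0.9, 0.9, -0.4]
gripper_width: 0.0931
grasp_force: 0.0
```

Run:
```python
from h import *
c=cam("scene"); w=cam("wrist"); togo([.45,.27,.2],190.3)
s=project(w,[[.452,.2705,.078]])[0]; b=blob(masks(w["img"])["blue"],s,30)
if b is not None: print("cap",cv2.minEnclosingCircle(cast(w,b.reshape(-1,2),.078)[:,:2].astype(np.float32)))
k=cv2.resize(c["img"][150:290,180:420],(800,467),interpolation=cv2.INTER_CUBIC)
cv2.imwrite("pics/f.png",k[...,::-1])
```

```text
t 38.0 pose [0.3538 0.2525 0.277 ] [-1.800e+02 -1.000e-01 -1.697e+02] w 0.093 grip 0.0
shift [-0.392  0.     0.308] turn [-0.001 -0.002 -0.001]
cap ((0.4484383463859558, 0.26988205313682556), 0.016909262165427208)
```

View pics/f.png

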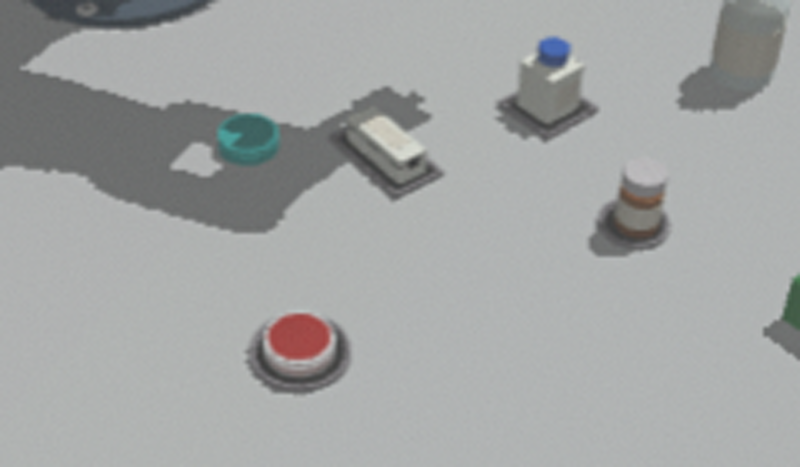

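All four stand flat in their trays: dish (299,345), jar (640,200), bottle (550,85) and box (390,150).

```bash
python3 -c "
from station import robot
print(robot.sign_off())"
```

```text
the job is handed in; nothing more can be done
None
```

The job is handed in at about 38 s: all four containers are in their own trays, and the last pictures show them upright and centred within about 4 mm; the hand-in call returned no verdict.

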